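# Tip the cell carton down and push it home in its holder

## Task

The green carton of spare cells has been left standing on end in front of its U-shaped wooden holder. Tip it over towards the holder so that it drops flat on its broad side, then push it along the table, end first, into the holder until its leading end is fully home against the back. Only push it with the fingers: do not lift or carry it, and leave the small pot and the bottle beside the holder and the glass jar behind where they stand.

Things in the scene. Friction and masses are not known exactly. Their poses are not given: they have to be found in the camera images.
- carton: Closed green carton, black and yellow panels, rigid box 51 (x) x 85 (y) x 35 (z) mm, about 0.12 kg, loose. Origin: centre of its 51 x 85 underside, own +z pointing into the box. It starts standing on a 51 x 35 end, own y vertical, underside (-z) facing the holder, that face about 11 to 15 cm from the wing tips. Pushed high it tips over its lower edge; pushed low it slides. Must end with own z up.
- holder: Fixed U-shaped fence of pale wood, no floor, walls 18 mm high, 94 x 103 mm outside. Origin on the table in mid-bay; own +x points from the mouth to the back wall. Bay 57 mm wide (y), 60 mm deep: back wall's inner face at x = +30 mm, straight side walls start at x = -30 mm, flared wings widen the mouth to 83 mm at x = -54 mm. Fully home, the carton sticks out 25 mm past the straight walls.
- holder_back (a point): Foot of the inner face of the holder's back wall, in its middle, at table height; axes as the holder.
- carton_center (a point): Middle of the carton (about 18 mm above its underside along own z): 42.5 mm above the table while it stands on end, 18 mm when it lies flat. Axes as the carton.
- borax_pot: Small round screw pot with a white lid and pale body, 39 mm wide, 46 mm high, loose, on one side of the holder; origin at the centre of its foot. Must stay.
- glue_bottle: Blue glue bottle with a pointed cap, 31 mm wide, 104 mm high, loose, on the other side of the holder; origin at the centre of its foot. Must stay.
- pumice_jar: Clear glass jar half full of grey grit, 94 mm wide, 96 mm high, loose, farther back on the table; origin at the centre of its foot. Must stay.
Things that resemble listed ones, but are neither listed nor needed, are in the scene too. What is shaped like the carton but purple is not meant.

How it is judged:
By the outcome, as a careful person would: the job done as asked, in the order asked, and still so for the second after the job is handed in, with the robot touching nothing.
It also fails if it takes over 64 s, if anything falls off the work surface, if the arm or the gripper's body presses on something with over 40 N, if the wrist force passes 120 N, or if a joint passes its speed limit or range.

## Robot

A 6-joint arm with a two-finger parallel gripper is mounted at the origin on a cart in front of the work surface, level with it; the furniture and walls round the work are solid. World frame = base frame: x ahead of the robot, y to its left, z up, the work surface at z = 0. Lengths are in mm, angles in rad, forces in N, time in s.
With the tool pointing down it reaches from about 300 to 950 mm from the base axis. Payload 3.1 kg.
Tool frame: the origin (TCP) lies midway between the tips of the shut fingers; the grasp point (between the pads) lies 19 mm behind it; z points along the fingers, y is the line along which they close (so a half turn about z gives the same grasp; the last joint's range is limited). The gripper opens to 85 mm and grips with 20 to 120 N. Pads are 22 mm wide; open, the fingers measure 114 mm over their backs; the gripper's body (76 mm by 85 mm) begins 54 mm behind the grasp point. The pads swing forward as they close: fully open they stand 13 mm farther back than shut.
Start: joints at [-0.07, 0.308, 1.634, -0, 1.2, -0.07], TCP at [625.006, -0.028, 231.272] pointing down, gripper open.
Joint ranges: [-3.06, 3.06], [-0.79, 1.96], [0.05, 2.63], [-1.19, 4.34], [0.05, 2.64], [-2.94, 2.94]. Speed limits (rad/s): [2.79, 2.79, 3.14, 3.14, 3.14, 3.14].

## Interface

Orientations are given as a 3x3 rotation matrix whose columns are the frame's x, y, z axes.
In Python, from plant import env gives the robot as it stands.
- The arm moves only by the tool jog_arm, never from a script. Its argument "rows" is a list of rows, each a list of 5 numbers: the shift along the tool's x, y, z in mm, then the turn about the tool's z in rad, then the opening, from -1 (shut) to 1 (fully open). In form: [[x, y, z, yaw, jaw], ...]. A call has 1 to 12 rows; each row shifts and turns the commanded pose from where the row before left it, along the tool's axes as they then stand; what a row does not reach is not made up. A row lasts 1/8 s, in which the tool goes at most 62.5 mm and 10.7 degrees, less where a joint would pass 70% of its speed; a pose out of reach is approached as far as the arm can. A call with a gripper value outside its range is refused whole. The fingers move at their own pace and stop on an object; "newtons" is the grip in N (left out, the last holds). Time passes only in rows, so rows that do not move let the fingers close. It gives the time, the measured TCP pose, the force, the opening and the grip force at its end, in the units of the state.
- env.get_obs(): the state, without advancing time (a new reading comes with each control period).
- env.read_camera(name): name is "scene" or "side" or "wrist"; returns the picture (400x640x3 uint8, red, green, blue); there is no depth.
- env.camera_params(name): a dict with "camera_matrix" (3x3 intrinsics, pixels), "k1" (the pictures are not rectified: a ray, as slopes to the right and down, at radius r is drawn at 1 + k1 r^2 times it, then the intrinsics apply), "extrinsics" (4x4, takes a point from camera to world coordinates). Camera axes: x right, y up, looking along -z (the intrinsics and any distortion apply to the point x, -y, -z); pixel columns grow to the right and rows downward; lengths in mm; the calibration is good to about 2 mm. A picture is of the moment at which its call begins: read the wrist's pose just before it. camera_params takes no time and is no camera call; for the wrist camera it gives the pose at the moment of the call.
- env.job_done(): hands the job in; it is judged then, once.
The state is a dict: "time": time; "qpos": joint angles; "joint_velocities": joint speeds; "joint_efforts": joint torques, N m; "tcp_pos": TCP position; "orientation": TCP orientation; "wrist_force": force on the tool from outside, world axes, zero at the start; "torque": the same for the moment, N m; "width": finger opening in mm; "grip_force": force on a finger pad.
Only numpy, scipy, OpenCV 4.12 (cv2) and the standard library are available. Lean on these libraries where they do the work, as an engineer would, in place of code of your own. Each camera call takes 0.05 s, during which the arm holds its last target. There are 200 camera calls.

## Working session

There is one attempt and no reset: what is moved stays moved. The work goes in short steps, Python scripts to look and compute and a tool call to move; the robot and the scene stay as the last step left them, time stands still between calls to the robot, and variables do not carry over. Pictures are saved under pics/ and viewed, at most 11 in all, crops included, and the job is handed in when it is done.

Besides the shell and the picture viewer there is one more tool, called after "Emit:" in YAML: its name, and indented under it one key for each argument. jog_arm: Moves the arm, as the interface text tells. Its arguments: {"type":"object","properties":{"rows":{"type":"array","items":{"type":"array","items":{"type":"number"}}},"newtons":{"type":"number"}},"required":["rows"]}

```bash
mkdir -p pics
cat > h.py <<'E'
import numpy as np, cv2
from plant import env
def ray(name,u,v,P=None):
    P=P or env.camera_params(name); K=np.array(P["camera_matrix"]);k=P["k1"];E=np.array(P["extrinsics"])
    d=np.array([(u-K[0,2])/K[0,0],(v-K[1,2])/K[1,1]]);s=d.copy()
    for _ in range(30): s=d/(1+k*(s@s))
    r=E[:3,:3]@np.array([s[0],-s[1],-1]); return E[:3,3],r
def onz(name,u,v,z=0,P=None):
    o,r=ray(name,u,v,P); return o+r*(z-o[2])/r[2]
def tri(a,b):
    (o1,r1),(o2,r2)=a,b
    A=np.stack([r1,-r2],1); t=np.linalg.lstsq(A,o2-o1,rcond=None)[0]
    p,q=o1+t[0]*r1,o2+t[1]*r2
    return (p+q)/2,np.linalg.norm(p-q)
def proj(name,p,P=None):
    P=P or env.camera_params(name); K=np.array(P["camera_matrix"]);E=np.array(P["extrinsics"])
    c=E[:3,:3].T@(np.array(p)-E[:3,3]); s=np.array([c[0],-c[1]])/-c[2]; s=s*(1+P["k1"]*(s@s))
    return s[0]*K[0,0]+K[0,2],s[1]*K[1,1]+K[1,2]
E
python3 - <<'E'
from h import *
ims=[]
for n in("scene","side","wrist"):
    im=env.read_camera(n)[:,:,::-1]; cv2.imwrite(f"pics/raw_{n}.png",im); ims.append(im)
    P=env.camera_params(n); print(n,np.round(P["extrinsics"],2).tolist(),P["k1"],np.round(P["camera_matrix"],1).tolist())
cv2.imwrite("pics/a1.png",ims[0]);cv2.imwrite("pics/a2.png",ims[1])
o=env.get_obs();print(o["tcp_pos"],np.round(o["orientation"],3),o["time"])
E
```

```text
scene [[-0.47, 0.56, -0.68, -58.17], [-0.88, -0.31, 0.35, 25.89], [-0.01, 0.77, 0.64, 634.7], [0.0, 0.0, 0.0, 1.0]] 0.01261188046519626 [[385.7, 0.0, 321.2], [0.0, 385.7, 200.2], [0.0, 0.0, 1.0]]
side [[-0.86, 0.3, -0.42, 187.3], [-0.52, -0.53, 0.67, 282.41], [-0.02, 0.79, 0.61, 586.27], [0.0, 0.0, 0.0, 1.0]] -0.07492928654625883 [[396.9, 0.0, 315.3], [0.0, 396.9, 192.8], [0.0, 0.0, 1.0]]
wrist [[1.0, -0.0, 0.0, 625.26], [-0.0, 0.95, 0.32, 82.26], [-0.0, -0.32, 0.95, 371.96], [0.0, 0.0, 0.0, 1.0]] -0.012401438000246463 [[332.2, 0.0, 323.0], [0.0, 332.2, 201.7], [0.0, 0.0, 1.0]]
[6.24372115e+02 3.02580109e-02 2.30292347e+02] [[-0.     1.    -0.002]
 [ 1.     0.     0.   ]
 [ 0.    -0.002 -1.   ]] 0.15
```

View pics/a1.png

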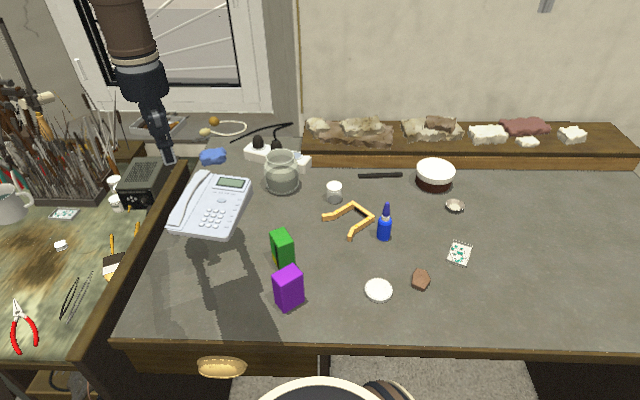

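View pics/a2.png

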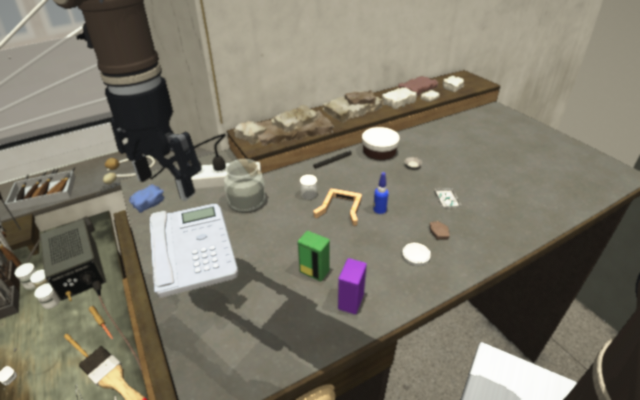

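View pics/raw_wrist.png

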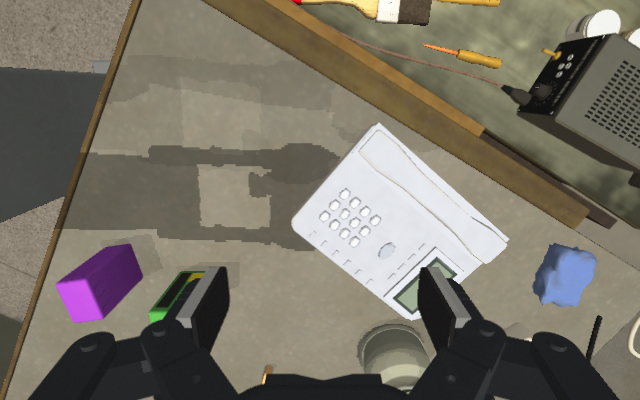

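Scene picture: the green carton is at (282,248) and the purple decoy at (288,288). The holder is at (350,220) with its mouth to the lower left, the pot at (334,190), the bottle at (385,225) and the glass jar at (282,172). In the side picture the green carton is at (314,256), the purple one at (352,286) and the holder at (340,205). The green carton fits: it is green with black and yellow panels and stands before the holder's mouth. I'll confirm it in a crop.

```bash
cat > m.py <<'E'
from h import *
def masks(im):
    h=cv2.cvtColor(im,cv2.COLOR_BGR2HSV)
    return dict(green=cv2.inRange(h,(45,120,40),(75,255,255)),purple=cv2.inRange(h,(130,100,60),(160,255,255)),
     wood=cv2.inRange(h,(8,85,150),(28,255,255)),blue=cv2.inRange(h,(108,150,50),(130,255,255)))
E
python3 - <<'E'
from m import *
crops=[]
for n,roi in(("scene",(240,150,440,330)),("side",(250,150,450,330))):
    im=cv2.imread(f"pics/raw_{n}.png"); x0,y0,x1,y1=roi
    for k,m in masks(im).items():
        z=np.zeros_like(m); z[y0:y1,x0:x1]=m[y0:y1,x0:x1]
        cs=sorted(cv2.findContours(z,cv2.RETR_EXTERNAL,cv2.CHAIN_APPROX_NONE)[0],key=cv2.contourArea)[-1:]
        for c in cs:
            print(n,k,cv2.contourArea(c),cv2.approxPolyDP(c,2,True)[:,0].tolist())
    crops.append(cv2.resize(im[y0:y1,x0:x1],None,fx=2,fy=2.0,interpolation=cv2.INTER_CUBIC))
cv2.imwrite("pics/c1.png",np.hstack(crops))
E
```

```text
scene green 631.0 [[283, 227], [269, 232], [275, 257], [273, 245], [276, 245], [278, 268], [294, 262], [293, 241]]
scene purple 1149.5 [[293, 263], [271, 275], [275, 302], [283, 312], [304, 299], [302, 273]]
scene wood 494.0 [[353, 200], [332, 212], [321, 214], [323, 220], [334, 219], [354, 205], [368, 215], [350, 228], [347, 234], [349, 241], [354, 230], [358, 231], [374, 219], [373, 214]]
scene blue 225.5 [[380, 217], [377, 237], [387, 240], [390, 218], [384, 222]]
side green 372.5 [[299, 242], [300, 264], [312, 268], [310, 250], [313, 249], [319, 254], [319, 268], [322, 272], [326, 258], [322, 261], [321, 257], [326, 253], [327, 242], [319, 251], [314, 247], [318, 241], [311, 246]]
side purple 1114.5 [[347, 259], [339, 276], [338, 306], [340, 309], [355, 313], [363, 293], [365, 263]]
side wood 362.5 [[313, 211], [316, 216], [335, 193], [351, 195], [354, 200], [350, 215], [355, 223], [355, 211], [361, 194], [357, 193], [360, 194], [358, 197], [348, 193], [354, 192], [331, 188], [322, 204]]
side blue 190.5 [[376, 190], [375, 210], [382, 212], [385, 210], [387, 193], [381, 194]]
```

View pics/c1.png

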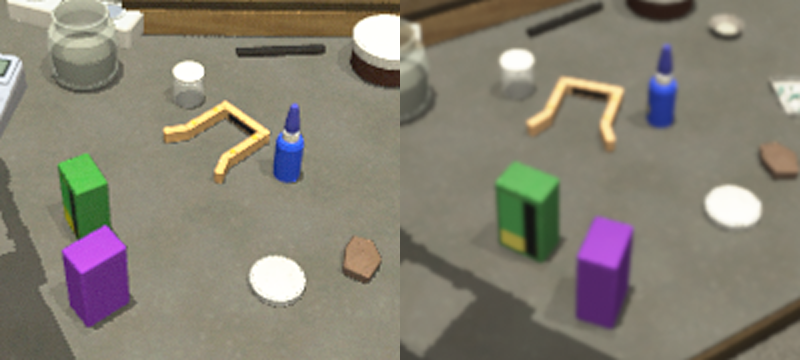

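The crop confirms it: the green carton with black and yellow panels is at crop (84,195) left and (527,210) right. The purple one stands behind it and to one side, away from the holder. Now the positions.

Run:
```python
from m import *
f=lambda p:np.round(p).tolist()
S=lambda x,y:(240+x/2,150+y/2); D=lambda x,y:(250+(x-400)/2,150+y/2)
for n,F,g,p,w in(("scene",S,[(60,163),(85,155),(107,176),(80,186)],[(64,247),(102,229),(127,244),(90,264)],[(164,130),(227,101),(269,131),(217,173)]),
  ("side",D,[(497,182),(519,165),(559,177),(533,200)],[(580,247),(591,219),(633,227),(622,261)],[(528,126),(563,77),(624,88),(608,142)])):
    for nm,L,z in(("green",g,85),("purple",p,85),("wood",w,18)):
        print(n,nm,[f(onz(n,*F(*q),z)[:2]) for q in L])
def T(a,b): p,e=tri(ray("scene",*S(*a)),ray("side",*D(*b)));print(f(p),round(e,1))
print("tri green top centre");T((83,170),(527,181))
print("wood back corners");T((227,101),(563,77));T((269,131),(624,88))
print("pot lid, bottle foot centre, bottle tip");T((188,70),(517,59));T((288,177),(661,121));T((293,106),(666,47))
```

```text
scene green [[485.0, -139.0], [484.0, -166.0], [446.0, -173.0], [446.0, -144.0]]
scene purple [[383.0, -102.0], [386.0, -141.0], [359.0, -153.0], [354.0, -115.0]]
scene wood [[544.0, -289.0], [554.0, -383.0], [483.0, -398.0], [453.0, -308.0]]
side green [[487.0, -136.0], [481.0, -165.0], [442.0, -169.0], [447.0, -133.0]]
side purple [[386.0, -106.0], [393.0, -138.0], [358.0, -148.0], [350.0, -110.0]]
side wood [[545.0, -283.0], [555.0, -381.0], [483.0, -397.0], [456.0, -303.0]]
tri green top centre
[469.0, -157.0, 79.0] 2.8
wood back corners
[559.0, -386.0, 13.0] 0.2
[484.0, -398.0, 17.0] 0.5
pot lid, bottle foot centre, bottle tip
[603.0, -355.0, 43.0] 0.1
[431.0, -392.0, -8.0] 2.0
[433.0, -387.0, 99.0] 0.2
```

Emit:
jog_arm:
  rows:
    - [-35,-38,-25,0,-0.5]
    - [-35,-38,-25,0,-0.5]
    - [-35,-38,-25,0,-0.5]
    - [-35,-38,-25,0,-0.5]
    - [0,0,0,0,-0.5]
    - [0,0,0,0,-0.5]

```text
time: 0.9
tcp_pos: [473.0, -139.8, 330.9]
orientation: [[0.001, 1.0, 0.0], [1.0, -0.001, 0.001], [0.001, 0.0, -1.0]]
wrist_force: [-0.3, -0.3, 0.7]
width: 21.5
grip_force: 0.0
```

Run:
```python
from h import *
import json
o=env.get_obs();P=env.camera_params("wrist");im=env.read_camera("wrist")[:,:,::-1]
cv2.imwrite("pics/w1.png",im);json.dump({k:(np.array(v).tolist()) for k,v in P.items()},open("w1.json","w"))
print(o["tcp_pos"],o["width"],o["time"],np.round(o["orientation"],3).tolist())
```

```text
[ 473.03097062 -139.79136265  330.91495575] 21.46465458845712 0.9 [[0.001, 1.0, 0.0], [1.0, -0.001, 0.001], [0.001, 0.0, -1.0]]
```

View pics/w1.png

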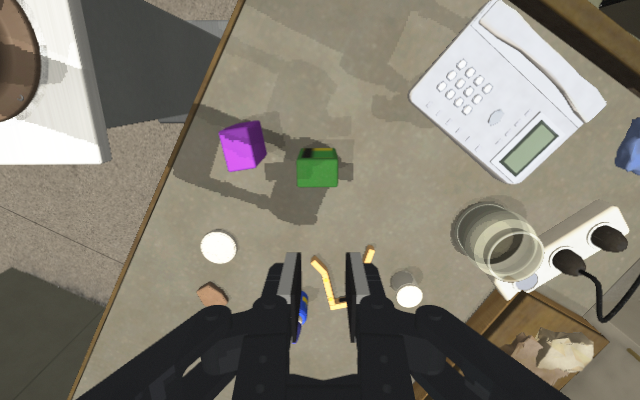

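Wrist picture: the carton's top face is the bright quad at about (297–338, 160–187). The purple box is at (242,146). The holder is partly hidden by the fingers at (330,280), so I'll move on for a clear view of it and a second view of the carton.

Emit:
jog_arm:
  rows:
    - [-40,8,0,0,-0.5]
    - [-40,8,0,0,-0.5]
    - [-40,8,0,0,-0.5]
    - [0,0,0,0,-0.5]
    - [0,0,0,0,-0.5]

```text
time: 1.58
tcp_pos: [497.2, -258.6, 329.7]
orientation: [[-0.001, 1.0, -0.002], [1.0, 0.001, 0.002], [0.002, -0.002, -1.0]]
wrist_force: [-0.0, 0.1, -0.4]
width: 21.2
grip_force: 0.0
```

Run:
```python
from m import *
import json
o=env.get_obs();P=env.camera_params("wrist");im=env.read_camera("wrist")[:,:,::-1]
cv2.imwrite("pics/w2.png",im);json.dump({k:(np.array(v).tolist()) for k,v in P.items()},open("w2.json","w"))
print(o["tcp_pos"],o["time"])
for n in("w1","w2"):
    P=json.load(open(n+".json"));im=cv2.imread(f"pics/{n}.png")
    h=cv2.cvtColor(im,cv2.COLOR_BGR2HSV)
    for nm,m,z in(("top",cv2.inRange(h,(45,120,70),(75,255,255)),85),("wood",masks(im)["wood"],18)):
        if nm=="wood": m[:,:280]=0;m[:,430:]=0;
        for c in sorted(cv2.findContours(m,cv2.RETR_EXTERNAL,cv2.CHAIN_APPROX_NONE)[0],key=cv2.contourArea)[-2:]:
            if cv2.contourArea(c)<60: continue
            q=cv2.approxPolyDP(c,2,True)[:,0]
            print(n,nm,cv2.contourArea(c),[(p.tolist(),np.round(onz("",*p,z,P)[:2]).astype(int).tolist()) for p in q])
            if nm=="top": print(cv2.minAreaRect(c))
```

```text
[ 497.17103966 -258.6094106   329.74610936] 1.575
w1 top 1278.5 [([302, 149], [448, -124]), ([297, 160], [442, -137]), ([298, 186], [442, -169]), ([335, 186], [487, -169]), ([337, 160], [489, -137]), ([334, 150], [486, -126]), ([313, 151], [461, -127]), ([311, 158], [459, -135]), ([301, 158], [447, -135])]
((317.0, 167.5), (37.0, 40.0), 90.0)
w1 wood 82.0 [([374, 250], [550, -290]), ([368, 250], [541, -290]), ([364, 262], [536, -311]), ([371, 261], [546, -309])]
w1 wood 366.5 [([313, 260], [457, -307]), ([311, 264], [454, -314]), ([322, 276], [471, -335]), ([330, 309], [484, -397]), ([346, 307], [510, -393]), ([346, 302], [509, -383]), ([334, 302], [490, -383]), ([327, 272], [479, -328])]
w2 top 1470.5 [([272, 53], [442, -140]), ([275, 84], [444, -171]), ([317, 84], [490, -171]), ([318, 58], [491, -145]), ([315, 51], [488, -138])]
((295.0, 68.0), (34.0, 46.0), 90.0)
w2 wood 783.0 [([362, 175], [551, -291]), ([355, 175], [541, -291]), ([350, 190], [535, -313]), ([357, 229], [547, -373]), ([352, 232], [539, -378]), ([322, 238], [495, -388]), ([309, 198], [476, -325]), ([298, 187], [461, -308]), ([293, 190], [453, -313]), ([305, 203], [470, -332]), ([315, 244], [484, -397]), ([341, 240], [523, -391]), ([316, 244], [486, -397]), ([316, 239], [486, -389]), ([362, 230], [554, -374]), ([365, 234], [559, -381]), ([343, 239], [526, -389]), ([365, 234], [559, -381]), ([357, 196], [545, -321])]
```

View pics/w2.png

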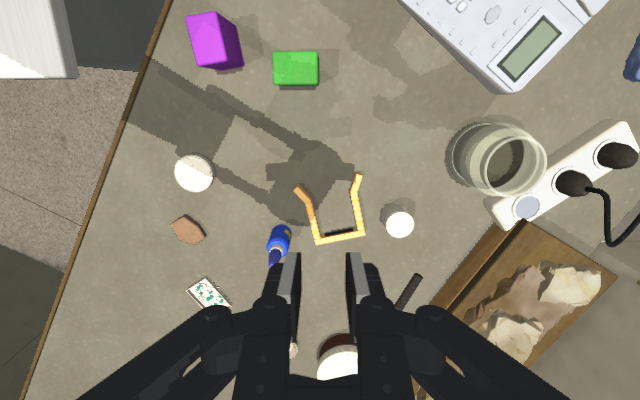

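Wrist picture 2: the carton's top is at (272–318, 52–84). The holder is clear, with wing tips at (358,175) and (296,188), and back outer corners at (315,244) and (365,234). The holder axis is turned about 12.5° from −y. The pot is at (399,222), the bottle at (280,240) and the jar at (500,160), and none of them is in the push path.

Run:
```python
from h import *
import json
A,B=[json.load(open(f"w{i}.json")) for i in(1,2)]
for nm,a,b in(("carton top L",(298,186),(275,84)),("carton top R",(336,186),(317.5,84)),("holder back corner L",(330,309),(315,244)),("tipL",(312,262),(295.5,188.5)),("tipR",(371,250),(358.5,175))):
    p,e=tri(ray("",*a,A),ray("",*b,B));print(nm,np.round(p),round(e,1))
```

```text
carton top L [ 442. -171.   79.] 0.8
carton top R [ 490. -171.   79.] 1.5
holder back corner L [ 484. -399.   15.] 0.2
tipL [ 456. -311.   17.] 1.5
tipR [ 546. -291.   16.] 0.3
```

Emit:
jog_arm:
  rows:
    - [58,-10,0,0,-0.5]
    - [58,-10,0,0,-0.5]
    - [58,-11,0,0,-0.5]
    - [0,0,50,0,-0.5]
    - [0,0,50,0,-0.5]
    - [0,0,50,0,-0.5]
    - [0,0,50,0,-0.5]
    - [0,0,50,0,-0.5]
    - [0,0,0,0,-0.5]
    - [0,0,0,0,-0.5]

```text
time: 2.88
tcp_pos: [467.2, -85.7, 82.8]
orientation: [[-0.001, 1.0, 0.002], [1.0, 0.001, -0.001], [-0.001, 0.002, -1.0]]
wrist_force: [1.0, -0.1, 1.3]
width: 21.6
grip_force: 0.0
```

Emit:
jog_arm:
  rows:
    - [0,-1,14,0,-0.5]
    - [-17,0,0,0,-0.5]
    - [-17,0,0,0,-0.5]
    - [-5,0,0,0,-0.5]
    - [-5,0,0,0,-0.5]
    - [-5,0,0,0,-0.5]
    - [-5,0,0,0,-0.5]

```text
time: 3.75
tcp_pos: [464.9, -140.2, 67.2]
orientation: [[-0.0, 1.0, -0.0], [1.0, 0.0, 0.0], [0.0, -0.0, -1.0]]
wrist_force: [0.0, -0.0, 0.4]
width: 21.1
grip_force: 0.1
```

Emit:
jog_arm:
  rows:
    - [-5,0,0,0,-0.5]
    - [-5,0,0,0,-0.5]
    - [-5,0,0,0,-0.5]
    - [-5,0,0,0,-0.5]
    - [-5,0,0,0,-0.5]

```text
time: 4.38
tcp_pos: [465.0, -165.4, 67.3]
orientation: [[-0.0, 1.0, -0.0], [1.0, 0.0, -0.0], [-0.0, -0.0, -1.0]]
wrist_force: [0.6, -0.2, -0.3]
width: 21.3
grip_force: 0.0
```

Run:
```python
from m import *
crops=[]
for n,(x0,y0) in(("scene",(240,150)),("side",(250,150))):
    im=env.read_camera(n)[:,:,::-1];cv2.imwrite(f"pics/t_{n}.png",im)
    crops.append(cv2.resize(im[y0:y0+180,x0:x0+200],None,fx=2,fy=2,interpolation=cv2.INTER_CUBIC))
cv2.imwrite("pics/c2.png",np.hstack(crops))
print(env.get_obs()["wrist_force"])
```

```text
[ 0.13931905  0.3706116  -0.67227915]
```

View pics/c2.png

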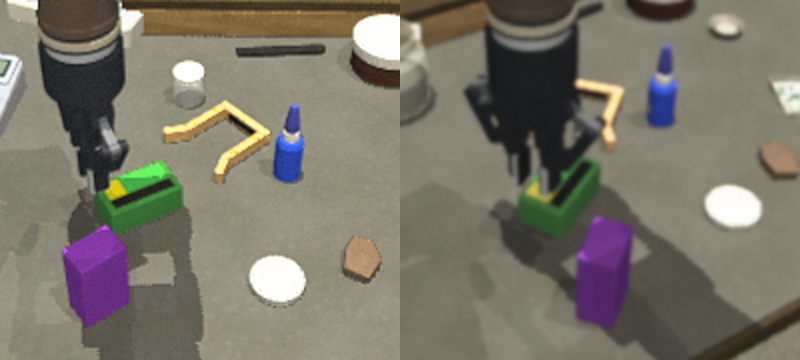

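The carton lies flat, label side up, at crop (140,197) left. I'll rise and measure it with the wrist camera.

Emit:
jog_arm:
  rows:
    - [10,0,-30,0,-0.5]
    - [10,3,-50,0,-0.5]
    - [10,3,-50,0,-0.5]
    - [10,3,-50,0,-0.5]
    - [0,0,0,0,-0.5]
    - [0,0,0,0,-0.5]

```text
time: 5.22
tcp_pos: [473.5, -124.8, 246.8]
orientation: [[-0.0, 1.0, -0.001], [1.0, 0.0, 0.0], [0.0, -0.001, -1.0]]
wrist_force: [0.6, 0.4, 0.4]
width: 21.5
grip_force: 0.0
```

```bash
cat > c.py <<'E'
from m import *
import sys
P=env.camera_params("wrist");o=env.get_obs();im=env.read_camera("wrist")[:,:,::-1];cv2.imwrite(f"pics/{sys.argv[1]}.png",im)
h=cv2.cvtColor(im,cv2.COLOR_BGR2HSV); m=cv2.inRange(h,(45,120,60),(75,255,255))
c=max(cv2.findContours(m,cv2.RETR_EXTERNAL,cv2.CHAIN_APPROX_NONE)[0],key=cv2.contourArea)
c=cv2.convexHull(c)
print("tcp",o["tcp_pos"],o["time"])
W=np.array([onz("",*p[0],35,P)[:2] for p in c],np.float32)
r=cv2.minAreaRect(W);print("rect@z35",r,np.round(cv2.boxPoints(r)).tolist())
for p in cv2.approxPolyDP(c,2,True)[:,0]: print(p,np.round(onz("",*p,35,P)[:2]))
E
python3 c.py f1
```

```text
tcp [ 473.45609619 -124.76605182  246.7513886 ] 5.225
rect@z35 ((465.32269287109375, -208.28443908691406), (48.184635162353516, 92.71746826171875), 0.7399081587791443) [[441.0, -162.0], [442.0, -255.0], [490.0, -254.0], [489.0, -162.0]]
[334 201] [ 485. -162.]
[337 210] [ 489. -173.]
[336 272] [ 489. -253.]
[301 273] [ 446. -254.]
[296 244] [ 441. -216.]
[297 203] [ 444. -165.]
```

View pics/f1.png

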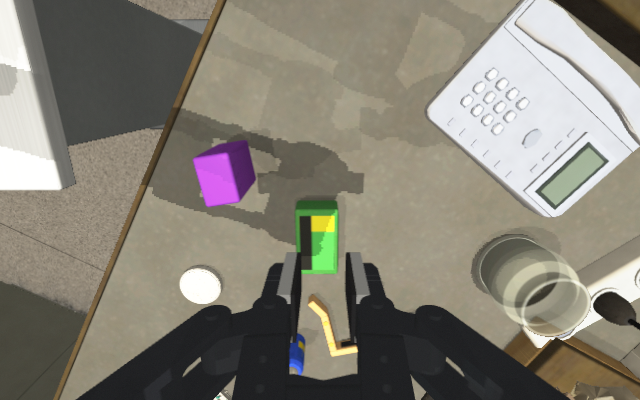

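Emit:
jog_arm:
  rows:
    - [-50,-33,0,0,-0.5]
    - [-50,-33,0,0,-0.5]
    - [0,0,0,0.17,-0.5]
    - [0,0,0,0.17,-0.5]
    - [0,0,0,0.17,-0.5]
    - [0,0,0,0.17,-0.5]
    - [0,0,0,0.17,-0.5]
    - [0,0,0,0.17,-0.5]
    - [0,0,0,0.17,-0.5]
    - [0,0,0,0.166,-0.5]
    - [0,0,0,0,-0.5]
    - [0,0,0,0,-0.5]

```text
time: 6.78
tcp_pos: [407.3, -224.7, 246.0]
orientation: [[0.977, 0.215, -0.002], [0.215, -0.977, 0.001], [-0.002, -0.002, -1.0]]
wrist_force: [0.2, -0.1, -0.5]
width: 21.4
grip_force: 0.0
```

Emit:
jog_arm:
  rows:
    - [0,0,50,0,-0.5]
    - [0,0,50,0,-0.5]
    - [0,0,50,0,-0.5]
    - [0,0,50,0,-0.5]
    - [0,0,20,0,-0.5]
    - [0,0,13,0,-0.5]
    - [0,0,0,0,-0.5]
    - [0,0,0,0,-0.5]

```text
time: 7.78
tcp_pos: [409.0, -225.7, 15.2]
orientation: [[0.977, 0.214, 0.002], [0.214, -0.977, -0.001], [0.001, 0.002, -1.0]]
wrist_force: [-1.2, 0.4, -0.2]
width: 21.2
grip_force: 0.0
```

Emit:
jog_arm:
  rows:
    - [7,0,0,0,-0.5]
    - [7,0,0,0,-0.5]
    - [5,0,0,0,-0.5]
    - [4,0,0,0,-0.5]
    - [4,0,0,0,-0.5]
    - [4,0,0,0,-0.5]
    - [4,0,0,0,-0.5]
    - [4,0,0,0,-0.5]
    - [0,0,0,0,-0.5]
    - [0,0,0,0,-0.5]

```text
time: 9.02
tcp_pos: [446.2, -216.6, 14.2]
orientation: [[0.977, 0.213, 0.0], [0.213, -0.977, 0.0], [0.0, -0.0, -1.0]]
wrist_force: [0.4, -0.3, 0.4]
width: 21.2
grip_force: 0.0
```

Emit:
jog_arm:
  rows:
    - [-25,0,0,0,-0.5]
    - [-45,0,-50,0,-0.5]
    - [-35,0,-60,0,-0.5]
    - [0,0,-60,0,-0.5]
    - [0,0,-60,0,-0.5]
    - [0,0,0,0,-0.5]
    - [0,0,0,0,-0.5]

```text
time: 9.9
tcp_pos: [349.7, -237.3, 234.4]
orientation: [[0.977, 0.213, -0.0], [0.213, -0.977, 0.0], [-0.0, -0.0, -1.0]]
wrist_force: [-0.3, -0.6, -0.2]
width: 21.4
grip_force: 0.0
```

```bash
python3 c.py s1; cp pics/s1.png pics/v8.png
```

```text
tcp [ 349.67527639 -237.34916276  234.39648409] 9.9
rect@z35 ((480.6991882324219, -207.4390869140625), (50.631591796875, 82.46826171875), 9.600329399108887) [[449.0, -171.0], [463.0, -252.0], [513.0, -244.0], [499.0, -163.0]]
[367   4] [ 510. -244.]
[363  55] [ 468. -251.]
[360  60] [ 463. -249.]
[281  57] [ 450. -176.]
[276  53] [ 453. -170.]
[276   0] [ 496. -163.]
[343   0] [ 509. -222.]
```

View pics/s1.png

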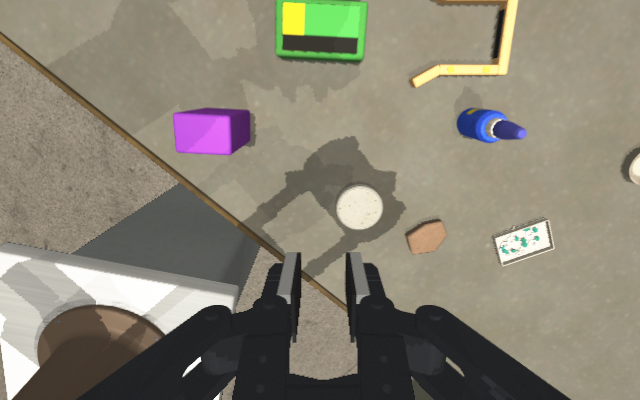

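The carton is nearly on the holder axis, about 1 mm off and 2° short in yaw. Its near side is at rows 57–60 in the picture and the holder wall at row 68, nearly parallel. Next is the end push, squared to the holder.

Emit:
jog_arm:
  rows:
    - [45,-28,0,0,-0.5]
    - [45,-28,0,0,-0.5]
    - [46,-27,0,0,-0.5]
    - [0,0,0,-0.175,-0.5]
    - [0,0,0,-0.175,-0.5]
    - [0,0,0,-0.175,-0.5]
    - [0,0,0,-0.175,-0.5]
    - [0,0,0,-0.175,-0.5]
    - [0,0,0,-0.175,-0.5]
    - [0,0,0,-0.175,-0.5]
    - [0,0,0,-0.175,-0.5]
    - [0,0,0,-0.171,-0.5]

```text
time: 11.45
tcp_pos: [463.5, -126.9, 231.7]
orientation: [[-0.219, 0.976, -0.005], [0.976, 0.219, 0.002], [0.003, -0.005, -1.0]]
wrist_force: [-0.1, -0.5, -0.1]
width: 21.2
grip_force: 0.0
```

Emit:
jog_arm:
  rows:
    - [0,0,0,0,-0.5]
    - [0,0,0,0,-0.5]

```text
time: 11.7
tcp_pos: [464.4, -127.3, 233.2]
orientation: [[-0.211, 0.977, -0.003], [0.977, 0.211, 0.001], [0.002, -0.002, -1.0]]
wrist_force: [-0.7, -0.4, 0.1]
width: 20.9
grip_force: 0.0
```

```bash
python3 c.py s2
```

```text
tcp [ 464.4278369  -127.25355916  233.24051304] 11.7
rect@z35 ((481.2286682128906, -200.82107543945312), (49.660099029541016, 92.91864776611328), 9.868297576904297) [[449.0, -159.0], [465.0, -251.0], [514.0, -242.0], [498.0, -151.0]]
[345 200] [ 493. -153.]
[348 216] [ 501. -170.]
[343 273] [ 512. -241.]
[303 272] [ 466. -249.]
[306 199] [ 452. -161.]
```

Emit:
jog_arm:
  rows:
    - [0,0,50,0,-0.5]
    - [0,0,50,0,-0.5]
    - [0,0,50,0,-0.5]
    - [0,0,45,0,-0.5]
    - [0,0,24,0,-0.5]
    - [0,0,0,0,-0.5]
    - [-10,0,0,0,-0.5]
    - [-10,0,0,0,-0.5]
    - [-5,0,0,0,-0.5]
    - [-5,0,0,0,-0.5]
    - [-5,0,0,0,-0.5]
    - [-5,0,0,0,-0.5]

```text
time: 13.25
tcp_pos: [473.7, -166.8, 15.7]
orientation: [[-0.213, 0.977, -0.0], [0.977, 0.213, 0.0], [0.0, -0.0, -1.0]]
wrist_force: [0.3, 2.0, 1.3]
width: 21.2
grip_force: 0.7
```

Emit:
jog_arm:
  rows:
    - [-5,0,0,0,-0.5]
    - [-5,0,0,0,-0.5]
    - [-5,0,0,0,-0.5]
    - [-5,0,0,0,-0.5]
    - [-5,0,0,0,-0.5]
    - [-5,0,0,0,-0.5]
    - [-5,0,0,0,-0.5]
    - [-5,0,0,0,-0.5]
    - [-5,0,0,0,-0.5]
    - [-5,0,0,0,-0.5]
    - [-5,0,0,0,-0.5]
    - [-5,0,0,0,-0.5]

```text
time: 14.75
tcp_pos: [486.6, -225.6, 15.7]
orientation: [[-0.213, 0.977, -0.0], [0.977, 0.213, -0.0], [-0.0, -0.0, -1.0]]
wrist_force: [-0.5, 1.4, -0.3]
width: 21.2
grip_force: 0.2
```

Run:
```python
from m import *
crops=[]
for n,(x0,y0) in(("scene",(240,150)),("side",(250,150))):
    im=env.read_camera(n)[:,:,::-1]
    crops.append(cv2.resize(im[y0:y0+120,x0:x0+200],None,fx=2,fy=2,interpolation=cv2.INTER_CUBIC))
w=env.read_camera("wrist")[:,:,::-1]
cv2.imwrite("pics/c3.png",np.vstack([np.hstack(crops),cv2.copyMakeBorder(w[60:400],0,0,80,80,0)]))
o=env.get_obs();print(o["wrist_force"],o["tcp_pos"])
```

```text
[-0.5112656   0.41019579  0.02562688] [ 486.86890776 -225.77947794   15.84835805]
```

View pics/c3.png

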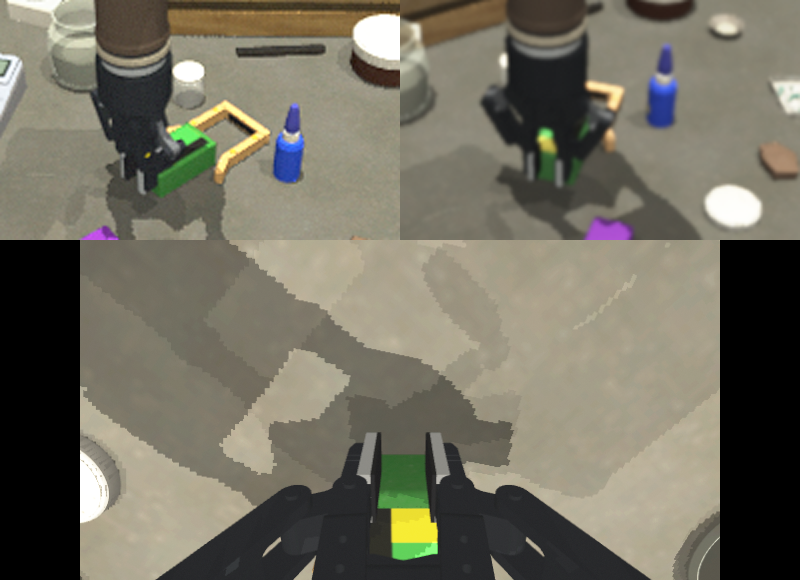

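The carton is straight and entering the mouth, at crop (190,155). I'll continue and watch the force.

Emit:
jog_arm:
  rows:
    - [-5,0,0,0,-0.5]
    - [-5,0,0,0,-0.5]
    - [-5,0,0,0,-0.5]
    - [-5,0,0,0,-0.5]
    - [-5,0,0,0,-0.5]
    - [-5,0,0,0,-0.5]
    - [-5,0,0,0,-0.5]
    - [-5,0,0,0,-0.5]
    - [-5,0,0,0,-0.5]
    - [-5,0,0,0,-0.5]

```text
time: 16.15
tcp_pos: [497.3, -274.4, 15.7]
orientation: [[-0.213, 0.977, -0.0], [0.977, 0.213, 0.0], [0.0, -0.0, -1.0]]
wrist_force: [0.0, 0.6, -0.5]
width: 21.0
grip_force: 0.2
```

Emit:
jog_arm:
  rows:
    - [-2,0,0,0,-0.5]
    - [-2,0,0,0,-0.5]
    - [-2,0,0,0,-0.5]
    - [-1,0,0,0,-0.5]

```text
time: 16.65
tcp_pos: [498.8, -281.0, 15.7]
orientation: [[-0.213, 0.977, -0.0], [0.977, 0.213, 0.0], [0.0, 0.0, -1.0]]
wrist_force: [-0.9, 1.9, 1.8]
width: 21.8
grip_force: 0.7
```

Still no sign of the back wall, so I'll creep in 1 mm rows.

Emit:
jog_arm:
  rows:
    - [-1,0,0,0,-0.5]
    - [-1,0,0,0,-0.5]
    - [-1,0,0,0,-0.5]

```text
time: 17.02
tcp_pos: [499.4, -283.9, 15.7]
orientation: [[-0.213, 0.977, -0.0], [0.977, 0.213, 0.0], [0.0, -0.0, -1.0]]
wrist_force: [0.4, 1.4, 1.7]
width: 21.3
grip_force: 0.7
```

Emit:
jog_arm:
  rows:
    - [-1,0,0,0,-0.5]
    - [-1,0,0,0,-0.5]

```text
time: 17.27
tcp_pos: [499.8, -285.9, 15.7]
orientation: [[-0.213, 0.977, -0.0], [0.977, 0.213, 0.0], [0.0, 0.0, -1.0]]
wrist_force: [-0.6, 2.6, 0.3]
width: 21.9
grip_force: 0.7
```

Emit:
jog_arm:
  rows:
    - [-1,0,0,0,-0.5]
    - [-1,0,0,0,-0.5]

```text
time: 17.52
tcp_pos: [500.1, -287.3, 15.7]
orientation: [[-0.213, 0.977, -0.0], [0.977, 0.213, 0.001], [0.001, -0.0, -1.0]]
wrist_force: [-0.9, 3.9, 3.1]
width: 21.1
grip_force: 2.3
```

Emit:
jog_arm:
  rows:
    - [-1,0,0,0,-0.5]
    - [-1,0,0,0,-0.5]

```text
time: 17.77
tcp_pos: [500.0, -287.4, 15.7]
orientation: [[-0.212, 0.977, -0.002], [0.977, 0.212, 0.005], [0.005, -0.001, -1.0]]
wrist_force: [-1.1, 9.5, 7.4]
width: 21.6
grip_force: 4.9
```

Emit:
jog_arm:
  rows:
    - [-1,0,0,0,-0.5]
    - [0,0,0,0,-0.5]

```text
time: 18.02
tcp_pos: [500.0, -287.4, 15.7]
orientation: [[-0.212, 0.977, -0.003], [0.977, 0.212, 0.006], [0.006, -0.002, -1.0]]
wrist_force: [-1.1, 10.9, 7.4]
width: 21.1
grip_force: 5.3
```

The force rises to 11 N with no further motion, within 2 mm of the predicted stop, so it is home. I'll back off and check.

Emit:
jog_arm:
  rows:
    - [4,0,0,0,-0.5]
    - [20,0,0,0,-0.5]
    - [40,0,-20,0,-0.5]
    - [30,0,-50,0,-0.5]
    - [0,0,-60,0,-0.5]
    - [0,0,-60,0,-0.5]
    - [0,0,0,0,-0.5]
    - [0,0,0,0,-0.5]

```text
time: 19.02
tcp_pos: [480.2, -198.4, 205.3]
orientation: [[-0.214, 0.977, -0.0], [0.977, 0.214, -0.0], [0.0, -0.0, -1.0]]
wrist_force: [0.1, 0.7, -0.6]
width: 21.1
grip_force: 0.0
```

```bash
python3 c.py e1
python3 - <<'E'
from h import *
w=cv2.imread("pics/e1.png")
s=env.read_camera("scene")[150:270,240:440,::-1]
cv2.imwrite("pics/e2.png",np.vstack([cv2.resize(s,(600,300)),cv2.resize(w[200:340,240:480],(600,300))]))
E
```

```text
tcp [ 480.17798038 -198.35994051  205.26794977] 19.025
rect@z35 ((509.2778015136719, -329.681640625), (49.09027099609375, 98.39521789550781), 13.217484474182129) [[474.0, -287.0], [497.0, -383.0], [544.0, -372.0], [522.0, -276.0]]
[304 258] [ 479. -287.]
[344 258] [ 520. -278.]
[344 333] [ 542. -372.]
[304 333] [ 497. -382.]
[301 286] [ 482. -322.]
```

View pics/e2.png

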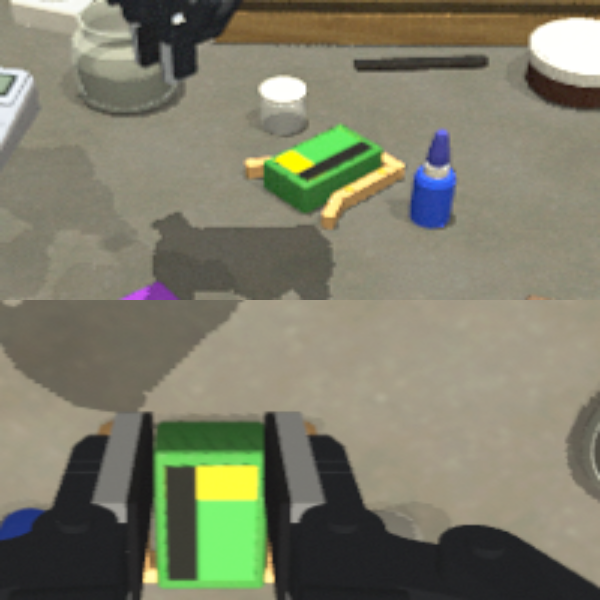

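The carton lies flat in the holder at (320,165) in the picture, label side up. Its leading edge measures (519.5,−377) against the back wall at (519.5,−379). The pot, bottle and jar stand where they were.

```bash
python3 -c "
from plant import env
print(env.job_done())"
```

```text
the job is handed in; nothing more can be done
None
```

The green carton was tipped flat and pushed home against the holder's back wall (within 2 mm by camera, with a firm stop at 11 N), the pot, bottle and jar were left where they stood, and the job was handed in at about 19 s.

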